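# Move a hanging skimmer over the rail ends and park it in the notch

## Task

Take the skimmer that hangs on the plain rail, lift it over the stop at that rail's free end, carry it across the gap and onto the other rail, past that rail's own stop. Then run it along until its roller drops into the notch in the rail, and leave it hanging there, upright and still. Leave the lemon, the kitchen timer and the spice shaker where they are.

Things in the scene. Friction and masses are not known exactly. Their poses are not given: they have to be found in the camera images.
- skimmer: Steel skimmer with a runner on top, 199 mm high, about 0.3 kg (varies by a third), loose. Origin: lowest line of its roller, which rests on the rail; z up, y along the rail. Grey roller 12 mm thick, turns easily about x, so the loosely held skimmer rolls along the rail with some 1 N. At the bottom a round dish 64 mm across in the y-z plane, lowest edge 142 mm below the origin.
- grip (a point): Middle of the skimmer's wooden grip, 42 mm above the skimmer's origin. The grip is 30 mm (x) by 18 mm (y) by 40 mm high, reaches from 17 to 57 mm above the skimmer's origin and is best pinched from above along y. It stands on a steel roof plate 28 mm (x) by 40 mm (y), 13 to 17 mm above the origin.
- loop_floor (a point): Upper face of the runner's floor plate, 49 mm below the skimmer's origin. Roof, floor and two side plates (40 mm long in y, 22 mm apart) form a closed loop round the bar (16 mm wide and thick), so the skimmer can leave or enter a bar only at its free end, with its origin 14 to 33 mm above the rail's top so that roller and floor clear the bar and stop.
- stand_a: Fixed stand of the plain rail, where the skimmer starts, 70 to 110 mm from the post. Wooden base 100 x 120 x 16 mm, steel post, dark clamp block 30 x 26 mm (top 4 mm above the rail's). Steel bar 16 mm wide and thick, flat top 200 mm above the worktop, runs from the post along the stand's -y. Origin: on the worktop under the post; z up.
- rail_a_end (a point): Free end of the plain rail, at the height of the rail's flat top, 170 mm from the post (stand_a's -y). The last 8 mm of the bar carry the end stop, which rises 14 mm above the rail's top.
- stand_b: Fixed stand like the other, with the notched rail (same bar, top 200 mm above the worktop), which runs from the post along the stand's +y. The bar is clamped farther in or out: its free end lies 175 to 225 mm from the post, not measured. Its last 8 mm carry a stop 14 mm high. Origin: on the worktop under the post; z up.
- rail_b_plain (a point): Point on the notched rail's top, 134 mm from the post: always plain rail between stop and notch. The notch, 16 mm long and 5 mm deep across the bar's top, is centred 120 mm from the free end, thus 55 to 105 mm from the post: feel for it. The rolling skimmer drops 5 mm into it (origin 195 mm above the worktop) and catches: stop when 3 N is felt, pushed on it climbs out.
- lemon: Bystander: a yellow lemon, 71 x 53 x 51 mm, loose on the worktop. Origin: its underside.
- timer: Bystander: round kitchen timer, 66 mm across, 46 mm high, loose on the worktop. Origin: centre of its underside.
- shaker: Bystander: spice shaker bottle, 44 mm across, 108 mm high, loose on the worktop. Origin: centre of its underside.
Things that resemble listed ones, but are neither listed nor needed, are in the scene too. Leave any red look-alike of the stand_a alone.

How it is judged:
By the outcome, as a careful person would: the job done as asked, in the order asked, and still so for the second after the job is handed in, with the robot touching nothing.
It also fails if it takes over 45 s, if anything falls off the work surface, if the arm or the gripper's body presses on something with over 40 N, if the wrist force passes 120 N, or if a joint passes its speed limit or range.

## Robot

A 7-joint arm with a two-finger parallel gripper is mounted at the origin on a cart in front of the work surface, level with it; the furniture and walls round the work are solid. World frame = base frame: x ahead of the robot, y to its left, z up, the work surface at z = 0. Lengths are in m, angles in rad, forces in N, time in s.
With the tool pointing down it reaches from about 0.4 to 0.875 m from the base axis. Payload 19.3 kg.
Tool frame: the origin (TCP) lies midway between the tips of the shut fingers; the grasp point (between the pads) lies 19 mm behind it (robot.tcp_to_grasp is the distance from the TCP to the grasp point, in m); z points along the fingers, y is the direction in which the jaws open and shut (so a half turn about z gives the same grasp; the last joint's range is limited). The gripper opens to 85 mm and grips with 20 to 120 N. Pads are 22 mm wide; open, the fingers measure 114 mm over their backs; the gripper's body (76 mm by 85 mm) begins 54 mm behind the grasp point. The pads swing forward as they close: fully open they stand 13 mm farther back than shut.
Start: joints at [-1.257, 0.521, -0.036, 1.599, 0.021, 1.021, -0.113], TCP at [0.234, 0.58, 0.231] pointing down, gripper open.
Joint ranges: [-2.91, 2.91], [-0.3, 2.13], [-1.5, 1.42], [0.17, 2.43], [-1.26, 4.41], [0.16, 1.93], [-2.52, 2.52]. Speed limits (rad/s): [1.89, 1.89, 2.39, 2.39, 3.01, 3.01, 3.01].

## Interface

Orientations are given as a unit quaternion [w, x, y, z].
In Python, from bench import robot gives the robot as it stands.
- The arm moves only by the tool carry_out, never from a script. Its argument "deltas" is a list of rows, each an object of numbers: "tx", "ty", "tz": the shift along the tool's x, y, z in m; "ax", "ay", "az": the turn, a rotation vector about the tool's x, y, z in degrees. In form: [{"tx": .., "ty": .., "tz": .., "ax": .., "ay": .., "az": ..}, ...]. A call has exactly 8 rows; each row shifts and turns the commanded pose from where the row before left it, along the tool's axes as they then stand; what a row does not reach is not made up. A row lasts 1/10 s, in which the tool goes at most 50 mm and 8.59 degrees, less where a joint would pass 70% of its speed; a pose out of reach is approached as far as the arm can. A call with a gripper value outside its range is refused whole. "jaw" is the finger opening in m, from 0 to 0.0854, set as the call begins (left out, the last holds). The fingers move at their own pace and stop on an object; "grip_force" is the grip in N (left out, the last holds). Time passes only in rows, so rows that do not move let the fingers close, or fill a call up. It gives the time, the measured TCP pose, the force and the opening at its end, in the units of the state.
- robot.state(): the state, without advancing time (a new reading comes with each control period).
- robot.snapshot(name): name is "scene" or "top" or "wrist"; returns a dict with "pixels" (400x640x3 uint8, red, green, blue), "depth" (400x640 float32, m along the optical axis (not along the pixel's ray), 0 where there is no reading), "camera_matrix" (3x3 intrinsics, pixels), "extrinsics" (4x4, takes a point from camera to world coordinates). Camera axes: x right, y down, z forward; pixel columns grow to the right and rows downward; lengths in m; the calibration is good to about 2 mm. A picture is of the moment at which its call begins.
- robot.close_job(): hands the job in, once; it reports no verdict.
The state is a dict: "t": time; "q": joint angles; "qvel": joint speeds; "joint_torque": joint torques, N m; "eef_pos": TCP position; "orientation": TCP orientation; "force": force on the tool from outside, world axes, zero at the start; "wrist_torque": the same for the moment, N m; "grip_width": opening from 0.0 (shut) to 1.0 (fully open).
Only numpy, scipy, OpenCV 4.12 (cv2) and the standard library are available. Lean on these libraries where they do the work, as an engineer would, in place of code of your own. Each camera call takes 0.05 s, during which the arm holds its last target.

## Working session

There is one attempt and no reset: what is moved stays moved. The work goes in short steps, Python scripts to look and compute and a tool call to move; the robot and the scene stay as the last step left them, time stands still between calls to the robot, and variables do not carry over. Pictures are saved under pics/ and viewed, and the job is handed in when it is done.

Besides the shell and the picture viewer there is one more tool, called as name(argument=value, ...) on one line, values as JSON. carry_out: Moves the arm, as the interface text tells. Its arguments: {"type":"object","properties":{"deltas":{"type":"array"},"jaw":{"type":"number"},"grip_force":{"type":"number"}},"required":["deltas"]}

```bash
mkdir -p pics; ls
cat > h.py <<'E'
import numpy as np, cv2
from bench import robot
def snap(name,fn):
    s=robot.snapshot(name); cv2.imwrite('pics/'+fn+'.png',s['pixels'][:,:,::-1]); np.savez('pics/'+fn+'.npz',**s); return s
def pts(s):
    K=s['camera_matrix'];d=s['depth'];v,u=np.mgrid[:400,:640]
    P=np.stack([(u-K[0,2])/K[0,0]*d,(v-K[1,2])/K[1,1]*d,d],-1)
    T=s['extrinsics']; W=P@T[:3,:3].T+T[:3,3]; W[d==0]=np.nan; return W
E
python3 - <<'E'
from h import *
for n in ['scene','top','wrist']:
    s=snap(n,n+'0'); print(n,s['extrinsics'].round(3).tolist(),s['camera_matrix'].round(1).tolist())
st=robot.state(); print(st, robot.tcp_to_grasp)
E
```

```text
pics
scene [[0.856, -0.281, 0.435, 0.036], [-0.518, -0.459, 0.722, -0.632], [-0.003, -0.843, -0.538, 0.789], [0.0, 0.0, 0.0, 1.0]] [[367.5, 0.0, 317.8], [0.0, 367.5, 208.3], [0.0, 0.0, 1.0]]
top [[0.012, -0.997, 0.073, 0.396], [-1.0, -0.011, 0.015, 0.196], [-0.014, -0.073, -0.997, 1.944], [0.0, 0.0, 0.0, 1.0]] [[513.3, 0.0, 318.0], [0.0, 513.3, 202.1], [0.0, 0.0, 1.0]]
wrist [[0.374, 0.89, 0.26, 0.168], [0.927, -0.359, -0.105, 0.606], [-0.001, 0.281, -0.96, 0.373], [0.0, 0.0, 0.0, 1.0]] [[297.5, 0.0, 322.8], [0.0, 297.5, 199.2], [0.0, 0.0, 1.0]]
{'t': 0.15, 'q': array([-1.25716208,  0.52186191, -0.03629017,  1.59985793,  0.02119568,
        1.02109364, -0.11278981]), 'qvel': array([ 2.35297960e-04, -3.07992985e-04, -1.07650163e-03, -5.87677325e-04,
        4.46551618e-05, -5.25099009e-04,  9.02260938e-05]), 'joint_torque': array([ 2.27167387e-03, -9.27389002e+01,  1.98078968e+00, -3.70058298e+01,
        1.80044258e-02,  6.24361375e-03,  2.70670279e-05]), 'eef_pos': array([0.23400399, 0.57927887, 0.23087468]), 'orientation': array([-4.49966621e-05,  1.90759333e-01,  9.81636746e-01, -4.15656413e-04]), 'force': array([ 0.14531201,  0.31354257, -0.68770667]), 'wrist_torque': array([-0.0710943 ,  0.036445  , -0.00499414]), 'grip_width': 1.000819903128891} 0.0187
```

View pics/scene0.png

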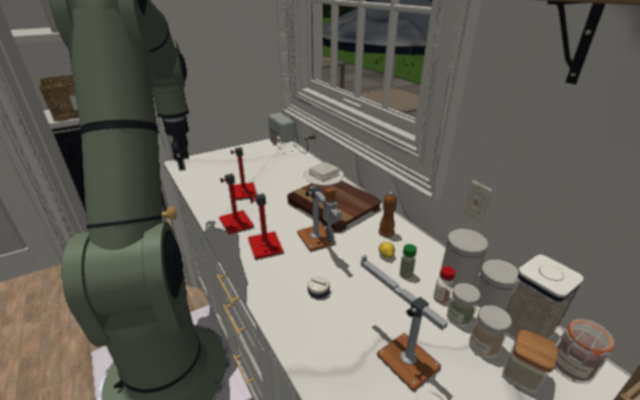

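View pics/top0.png

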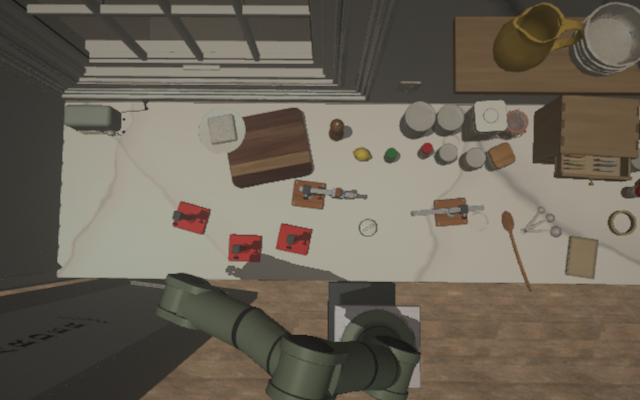

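View pics/wrist0.png

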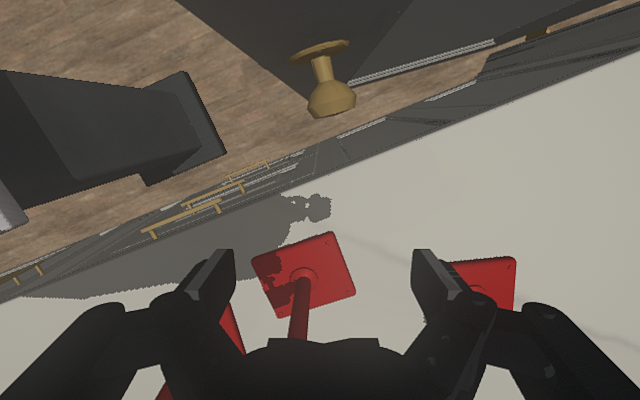

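The scene view shows the skimmer on stand A near (325,205), stand B with the long bar at (415,310), and the red look-alikes on the left. In the top view A's rail runs from about (308,190) to (366,197), and B's bar runs from (412,212) to (484,209). Next I'll measure them.

Run:
```python
from h import *
s=dict(np.load('pics/top0.npz')); W=pts(s)
im=s['pixels'][170:230,285:490]; cv2.imwrite('pics/topz.png',cv2.resize(im[:,:,::-1],None,fx=3.9,fy=3.9,interpolation=cv2.INTER_CUBIC))
Z=W[...,2]; 
for nm,(u0,u1) in dict(A=(290,375),B=(405,490)).items():
    sub=np.zeros_like(Z,bool); sub[170:235,u0:u1]=1
    for lo,hi in [(0.008,0.025),(0.185,0.207),(0.207,0.23),(0.23,0.3)]:
        m=sub&(Z>lo)&(Z<hi); P=W[m]
        if len(P)<4: print(nm,lo,len(P));continue
        r=cv2.minAreaRect((P[:,:2]*1000).astype(np.float32))
        print(nm,lo,hi,len(P),P.min(0).round(3),P.max(0).round(3),P.mean(0).round(3),np.round(r[0],1),np.round(r[1],1),round(r[2],1))
s=dict(np.load('pics/scene0.npz'))
im=s['pixels'][170:260,270:370]; cv2.imwrite('pics/sceneA.png',cv2.resize(im[:,:,::-1],None,fx=6,fy=6,interpolation=cv2.INTER_CUBIC))
im=s['pixels'][240:390,340:460]; cv2.imwrite('pics/sceneB.png',cv2.resize(im[:,:,::-1],None,fx=4,fy=4,interpolation=cv2.INTER_CUBIC))
```

```text
A 0.008 0.025 899 [0.415 0.013 0.008] [0.661 0.332 0.025] [0.536 0.246 0.015] [538.4 172.4] [242.6 317.2] 0.7
A 0.185 0.207 257 [0.533 0.096 0.186] [0.578 0.285 0.207] [0.556 0.207 0.199] [558.  190.4] [ 45.3 187.3] 2.0
A 0.207 0.23 85 [0.537 0.093 0.207] [0.58  0.28  0.228] [0.556 0.176 0.214] [556.3 186.4] [188.   28.5] 83.1
A 0.23 0.3 50 [0.538 0.146 0.235] [0.567 0.162 0.268] [0.553 0.155 0.254] [552.6 153.9] [28.4 16.7] 0.4
B 0.008 0.025 732 [ 0.422 -0.42   0.008] [ 0.665 -0.103  0.025] [ 0.517 -0.268  0.014] [ 543.1 -261.7] [242.1 318. ] 0.4
B 0.185 0.207 381 [ 0.472 -0.34   0.185] [ 0.519 -0.097  0.207] [ 0.499 -0.228  0.199] [ 497.1 -218. ] [242.2  47.1] 87.9
B 0.207 0.23 23 [ 0.482 -0.288  0.207] [ 0.518 -0.096  0.22 ] [ 0.495 -0.189  0.211] [ 493.3 -191.9] [ 26.8 191. ] 7.3
B 0.23 0
```

View pics/topz.png

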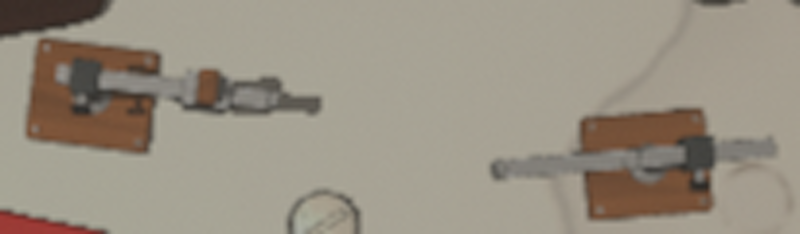

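View pics/sceneA.png

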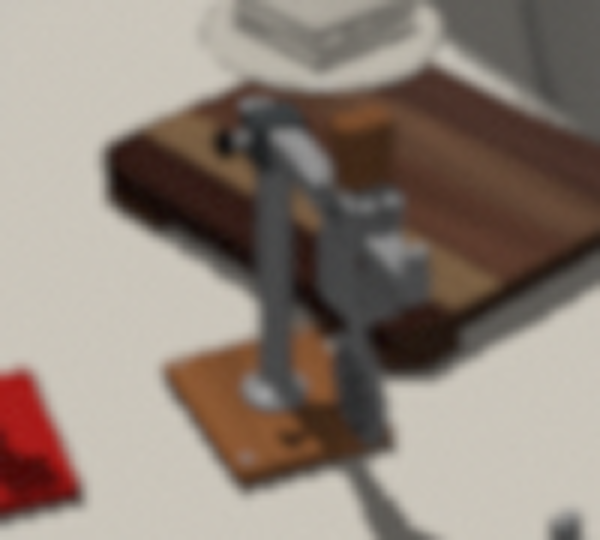

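View pics/sceneB.png

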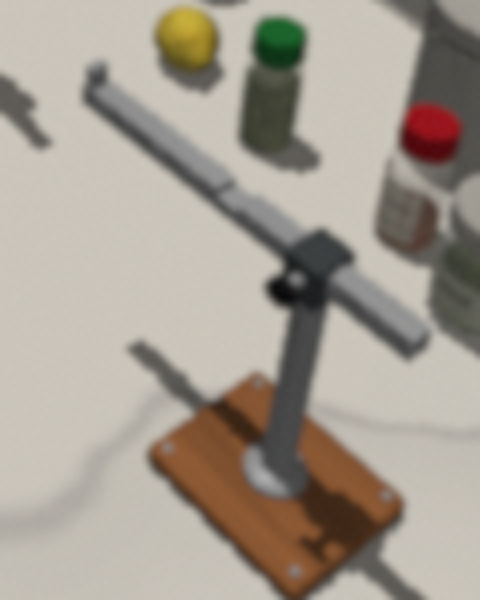

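Run:
```python
from h import *
for f in ['top0','scene0']:
  s=dict(np.load(f'pics/{f}.npz')); W=pts(s)
  for nm,c,y0,y1 in [('A',(.556,.2),.165,.25),('A2',(.556,.1),.09,.135),('B',(.497,-.2),-.23,-.11),('Bback',(.497,-.2),-.35,-.265)]:
    m=(abs(W[...,2]-.2)<.006)&(abs(W[...,0]-c[0])<.04)&(W[...,1]>y0)&(W[...,1]<y1)
    P=W[m]
    if len(P)<6: print(f,nm,len(P));continue
    vx,vy,x,y=cv2.fitLine((P[:,:2]).astype(np.float32),cv2.DIST_HUBER,0,.01,.001).ravel()
    print(f,nm,len(P),'c',round(x,4),round(y,4),'slope dx/dy',round(vx/vy,4),'z',np.median(P[:,2]).round(4),'y',P[:,1].min().round(4),P[:,1].max().round(4))
  m=(W[...,2]>.208)&(W[...,2]<.225)&(abs(W[...,0]-.53)<.06)
  for nm,y0,y1 in [('stopA',.08,.12),('stopB',-.12,-.07)]:
    P=W[m&(W[...,1]>y0)&(W[...,1]<y1)]; print(f,nm,len(P),P.mean(0).round(4) if len(P) else '',P[:,1].min() if len(P) else '')
  m=(W[...,2]>.245)&(W[...,2]<.275)&(abs(W[...,0]-.55)<.05)&(abs(W[...,1]-.155)<.04)
  P=W[m]; T=P[P[:,2]>.252]; print(f,'grip',len(P),P.min(0).round(4),P.max(0).round(4),T.mean(0).round(4), len(T))
```

```text
top0 A 91 c 0.5598 0.2126 slope dx/dy 0.1178 z 0.1992 y 0.1712 0.25
top0 A2 45 c 0.548 0.1215 slope dx/dy -0.0179 z 0.1995 y 0.0961 0.1337
top0 B 123 c 0.4942 -0.1652 slope dx/dy -0.0775 z 0.1986 y -0.2282 -0.1112
top0 Bback 124 c 0.506 -0.2983 slope dx/dy -0.163 z 0.2004 y -0.3391 -0.2663
top0 stopA 9 [0.5446 0.0962 0.213 ] 0.09348392802598182
top0 stopB 8 [ 0.4888 -0.1006  0.2136] -0.10607156495696823
top0 grip 48 [0.54   0.1456 0.2468] [0.5667 0.1623 0.2682] [0.5541 0.1552 0.2569] 37
scene0 A 63 c 0.5542 0.2151 slope dx/dy 0.2877 z 0.1988 y 0.1657 0.2494
scene0 A2 51 c 0.5434 0.1124 slope dx/dy 0.2717 z 0.1988 y 0.0903 0.1349
scene0 B 289 c 0.4917 -0.1783 slope dx/dy -0.1054 z 0.1989 y -0.2299 -0.1104
scene0 Bback 387 c 0.4997 -0.2971 slope dx/dy -0.2664 z 0.1997 y -0.3408 -0.2652
scene0 stopA 11 [0.5433 0.0952 0.2111] 0.09073201862434233
scene0 stopB 18 [ 0.4849 -0.1022  0.2118] -0.1050095713695044
scene0 grip 53 [0.5359 0.1452 0.2455] [0.5644 0.1672 0.2579] [0.5496 0.1536 0.255 ] 33
```

carry_out(deltas=[{"tz":-0.04,"az":-4.83},{"tz":-0.04,"az":-4.83},{"tz":-0.04,"az":-4.84},{"tx":-0.0285,"ty":-0.0292},{"tx":-0.0285,"ty":-0.0292},{"tx":-0.0285,"ty":-0.0292},{"tx":-0.0285,"ty":-0.0292},{"tx":-0.0285,"ty":-0.0292}], jaw=0.0854)

```text
schema error: expected keys tx, ty, tz, ax, ay, az
```

carry_out(deltas=[{"tx":-0.0285,"ty":-0.0292},{"tx":-0.0285,"ty":-0.0292},{"tx":-0.0285,"ty":-0.0292},{"tx":-0.0285,"ty":-0.0292},{"tx":-0.0285,"ty":-0.0292},{"tx":-0.0285,"ty":-0.0292},{"tx":-0.0285,"ty":-0.0292},{"tx":0}])

```text
schema error: expected keys tx, ty, tz, ax, ay, az
```

carry_out(deltas=[{"tx":0,"ty":0,"tz":-0.04,"ax":0,"ay":0,"az":-4.83},{"tx":0,"ty":0,"tz":-0.04,"ax":0,"ay":0,"az":-4.83},{"tx":0,"ty":0,"tz":-0.04,"ax":0,"ay":0,"az":-4.84},{"tx":-0.0285,"ty":-0.0292,"tz":0,"ax":0,"ay":0,"az":0},{"tx":-0.0285,"ty":-0.0292,"tz":0,"ax":0,"ay":0,"az":0},{"tx":-0.0285,"ty":-0.0292,"tz":0,"ax":0,"ay":0,"az":0},{"tx":-0.0285,"ty":-0.0292,"tz":0,"ax":0,"ay":0,"az":0},{"tx":-0.0285,"ty":-0.0292,"tz":0,"ax":0,"ay":0,"az":0}], jaw=0.0854)

```text
t: 0.95
eef_pos: [0.357, 0.4147, 0.3513]
orientation: [-0.0, 0.065, 0.998, -0.0]
force: [0.6, 0.7, -0.1]
grip_width: 0.996
```

carry_out(deltas=[{"tx":-0.0285,"ty":-0.0292,"tz":0,"ax":0,"ay":0,"az":0},{"tx":-0.0285,"ty":-0.0292,"tz":0,"ax":0,"ay":0,"az":0},{"tx":-0.0285,"ty":-0.0292,"tz":0,"ax":0,"ay":0,"az":0},{"tx":-0.0285,"ty":-0.0292,"tz":0,"ax":0,"ay":0,"az":0},{"tx":-0.0285,"ty":-0.0292,"tz":0,"ax":0,"ay":0,"az":0},{"tx":-0.0285,"ty":-0.0292,"tz":0,"ax":0,"ay":0,"az":0},{"tx":-0.0285,"ty":-0.0292,"tz":0,"ax":0,"ay":0,"az":0},{"tx":0,"ty":0,"tz":0,"ax":0,"ay":0,"az":0}])

```text
t: 1.75
eef_pos: [0.5299, 0.1823, 0.3511]
orientation: [0.0, 0.069, 0.998, -0.001]
force: [-0.5, 0.9, -0.3]
grip_width: 1.001
```

Run:
```python
from h import *
s=snap('wrist','w1'); st=robot.state(); print(st['t'],st['eef_pos'].round(4),st['orientation'].round(4),st['force'].round(2)); print(s['extrinsics'].round(3))
```

```text
1.8 [0.5285 0.1851 0.351 ] [-1.000e-04  6.740e-02  9.977e-01 -5.000e-04] [-1.23  0.87 -0.25]
[[ 0.136  0.951  0.279  0.459]
 [ 0.991 -0.13  -0.04   0.193]
 [-0.002  0.281 -0.96   0.493]
 [ 0.     0.     0.     1.   ]]
```

View pics/w1.png

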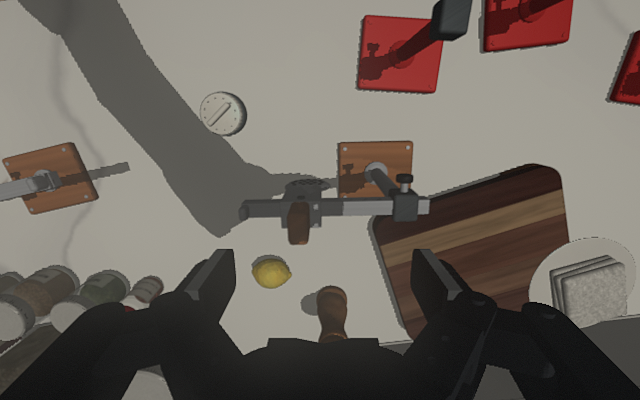

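The wrist view shows rail A from its stop at (243,210) to the clamp at (405,206), with the wooden grip at (299,225).

Run:
```python
from h import *
s=dict(np.load('pics/w1.npz')); W=pts(s); Z=W[...,2]
def rep(n,P): 
    r=cv2.minAreaRect((P[:,:2]*1000).astype(np.float32)); print(n,len(P),P.min(0).round(4),P.max(0).round(4),'rect',np.round(r[0],1),np.round(r[1],1),round(r[2],1))
b=np.zeros_like(Z,bool); b[180:260,225:440]=1
rep('gripTop',W[b&(Z>.252)&(Z<.262)])
rep('grip',W[b&(Z>.222)&(Z<.262)&(W[...,1]<.2)])
rep('stop',W[b&(Z>.206)&(Z<.218)&(W[...,1]<.13)])
rep('bar',W[b&(Z>.196)&(Z<.2025)&(W[...,1]>.18)&(W[...,1]<.24)])
rep('clamp',W[b&(Z>.2025)&(Z<.208)&(W[...,1]>.22)])
for y in np.arange(.10,.26,.01):
    P=W[b&(Z>.195)&(Z<.2025)&(abs(W[...,1]-y)<.003)]
    if len(P): print(y.round(3),P[:,0].min().round(4),P[:,0].max().round(4))
cv2.imwrite('pics/w1z.png',cv2.resize(s['pixels'][170:260,225:440,::-1],None,fx=3.7,fy=3.7,interpolation=cv2.INTER_CUBIC))
```

```text
gripTop 655 [0.5374 0.1464 0.252 ] [0.5671 0.1663 0.2589] rect [552.4 156.3] [17.9 29.4] 84.5
grip 895 [0.5372 0.1464 0.2221] [0.5671 0.1666 0.2589] rect [552.3 156.4] [18.1 29.7] 83.6
stop 119 [0.5388 0.0935 0.2069] [0.5529 0.1024 0.2151] rect [545.9  98.5] [ 8.2 13.7] 77.5
bar 893 [0.5477 0.1801 0.1961] [0.5702 0.2398 0.2017] rect [558.9 209.9] [61.4 16.4] 83.7
clamp 607 [0.5494 0.2488 0.2025] [0.5799 0.2756 0.2058] rect [564.6 262.3] [25.5 28.1] 82.6
0.1 0.5381 0.554
0.11 0.539 0.5548
0.12 0.5403 0.5561
0.13 0.5415 0.5577
0.14 0.5365 0.5373
0.15 0.5377 0.5388
0.16 0.5392 0.5397
0.17 0.54 0.5407
0.18 0.5473 0.5636
0.19 0.5484 0.5647
0.2 0.5496 0.5659
0.21 0.5509 0.5661
0.22 0.5518 0.5679
0.23 0.5531 0.569
0.24 0.554 0.5704
0.25 0.5492 0.5777
```

View pics/w1z.png

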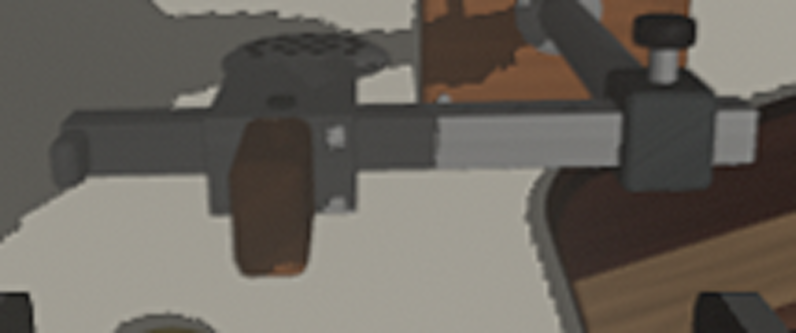

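carry_out(deltas=[{"tx":0,"ty":0,"tz":0,"ax":0,"ay":0,"az":-1.2},{"tx":-0.009,"ty":-0.0086,"tz":0.01,"ax":0,"ay":0,"az":0},{"tx":-0.009,"ty":-0.0086,"tz":0.02,"ax":0,"ay":0,"az":0},{"tx":-0.009,"ty":-0.0087,"tz":0.02,"ax":0,"ay":0,"az":0},{"tx":0,"ty":0,"tz":0.02,"ax":0,"ay":0,"az":0},{"tx":0,"ty":0,"tz":0.02,"ax":0,"ay":0,"az":0},{"tx":0,"ty":0,"tz":0.01,"ax":0,"ay":0,"az":0},{"tx":0,"ty":0,"tz":0,"ax":0,"ay":0,"az":0}])

```text
t: 2.6
eef_pos: [0.5508, 0.1588, 0.25]
orientation: [-0.001, 0.054, 0.999, -0.0]
force: [-0.3, 0.7, 0.5]
grip_width: 1.001
```

Run:
```python
from h import *
s=snap('wrist','w2'); st=robot.state(); print(st['t'],st['eef_pos'].round(4),st['orientation'].round(4),st['force'].round(2))
```

```text
2.65 [0.5513 0.1589 0.2511] [-3.000e-04  5.450e-02  9.985e-01 -2.000e-04] [ 0.35 -0.03  0.21]
```

View pics/w2.png

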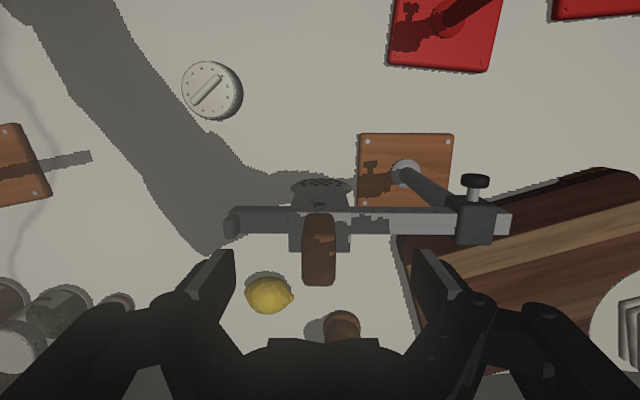

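The grip, at (318,250), sits between the open pads and the jaws line up with the rail. I'll lower the last 27 mm and close.

carry_out(deltas=[{"tx":-0.001,"ty":-0.0024,"tz":0.01,"ax":0,"ay":0,"az":0},{"tx":0,"ty":0,"tz":0.01,"ax":0,"ay":0,"az":0},{"tx":0,"ty":0,"tz":0.007,"ax":0,"ay":0,"az":0},{"tx":0,"ty":0,"tz":0,"ax":0,"ay":0,"az":0},{"tx":0,"ty":0,"tz":0,"ax":0,"ay":0,"az":0},{"tx":0,"ty":0,"tz":0,"ax":0,"ay":0,"az":0},{"tx":0,"ty":0,"tz":0,"ax":0,"ay":0,"az":0},{"tx":0,"ty":0,"tz":0,"ax":0,"ay":0,"az":0}])

```text
t: 3.45
eef_pos: [0.5523, 0.1564, 0.2245]
orientation: [0.0, 0.055, 0.998, 0.0]
force: [0.8, -0.2, 0.8]
grip_width: 0.999
```

carry_out(deltas=[{"tx":0,"ty":0,"tz":0,"ax":0,"ay":0,"az":0},{"tx":0,"ty":0,"tz":0,"ax":0,"ay":0,"az":0},{"tx":0,"ty":0,"tz":0,"ax":0,"ay":0,"az":0},{"tx":0,"ty":0,"tz":0,"ax":0,"ay":0,"az":0},{"tx":0,"ty":0,"tz":0,"ax":0,"ay":0,"az":0},{"tx":0,"ty":0,"tz":0,"ax":0,"ay":0,"az":0},{"tx":0,"ty":0,"tz":0,"ax":0,"ay":0,"az":0},{"tx":0,"ty":0,"tz":0,"ax":0,"ay":0,"az":0}], jaw=0.0, grip_force=60)

```text
t: 4.25
eef_pos: [0.5522, 0.1563, 0.2244]
orientation: [0.0, 0.055, 0.998, -0.0]
force: [-0.4, -0.6, 2.4]
grip_width: 0.197
```

Run:
```python
from h import *
s=snap('wrist','w3'); st=robot.state(); print(st['t'],st['eef_pos'].round(4),st['orientation'].round(4),st['force'].round(2),st['wrist_torque'].round(2),st['grip_width'])
```

```text
4.3 [0.5522 0.1563 0.2244] [1.000e-04 5.490e-02 9.985e-01 0.000e+00] [-0.3  -1.47  2.52] [-0.1   0.2   0.02] 0.20267511788026166
```

View pics/w3.png

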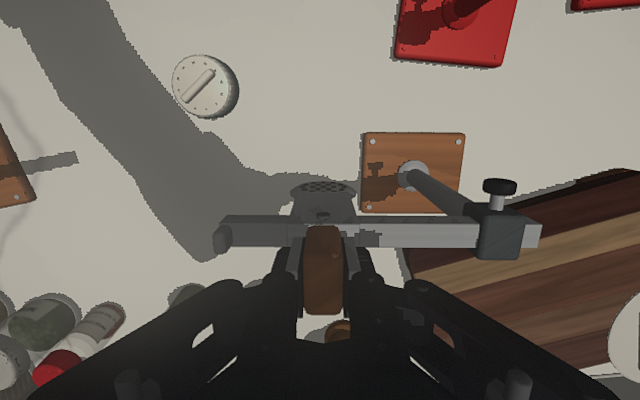

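carry_out(deltas=[{"tx":0,"ty":0,"tz":-0.008,"ax":0,"ay":0,"az":0},{"tx":0,"ty":0,"tz":-0.008,"ax":0,"ay":0,"az":0},{"tx":0,"ty":0,"tz":-0.0075,"ax":0,"ay":0,"az":0},{"tx":0,"ty":0,"tz":0,"ax":0,"ay":0,"az":0},{"tx":0,"ty":0,"tz":0,"ax":0,"ay":0,"az":0},{"tx":0,"ty":-0.005,"tz":0,"ax":0,"ay":0,"az":0},{"tx":0,"ty":-0.005,"tz":0,"ax":0,"ay":0,"az":0},{"tx":0,"ty":0,"tz":0,"ax":0,"ay":0,"az":0}])

```text
t: 5.1
eef_pos: [0.551, 0.1452, 0.2476]
orientation: [-0.0, 0.055, 0.998, -0.0]
force: [-0.1, 0.4, -2.7]
grip_width: 0.201
```

Run:
```python
from h import *
s=snap('scene','s4'); st=robot.state(); print(st['t'],st['eef_pos'].round(4),st['orientation'].round(4),st['force'].round(2),st['wrist_torque'].round(2),st['grip_width'])
cv2.imwrite('pics/s4z.png',cv2.resize(s['pixels'][150:260,270:400,::-1],None,fx=5,fy=5,interpolation=cv2.INTER_CUBIC))
```

```text
5.15 [0.551  0.1458 0.2477] [-1.000e-04  5.530e-02  9.985e-01 -1.000e-04] [-0.12  0.58 -3.17] [ 0.06  0.   -0.02] 0.20265779988965438
```

View pics/s4z.png

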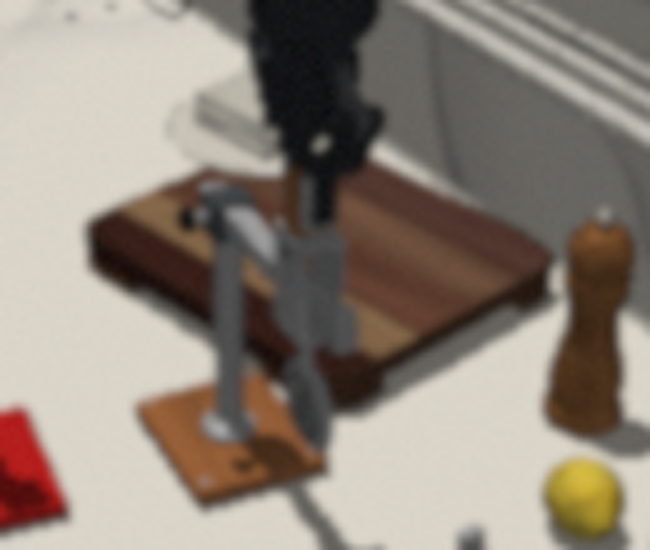

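The skimmer is lifted and hanging free (−3 N), and its loop still surrounds the bar. Now I'll take it off the end.

carry_out(deltas=[{"tx":0,"ty":-0.014,"tz":0,"ax":0,"ay":0,"az":0},{"tx":0,"ty":-0.018,"tz":0,"ax":0,"ay":0,"az":0},{"tx":0,"ty":-0.018,"tz":0,"ax":0,"ay":0,"az":0},{"tx":0,"ty":-0.018,"tz":0,"ax":0,"ay":0,"az":0},{"tx":0,"ty":-0.018,"tz":0,"ax":0,"ay":0,"az":0},{"tx":0,"ty":-0.018,"tz":0,"ax":0,"ay":0,"az":0},{"tx":0,"ty":-0.018,"tz":0,"ax":0,"ay":0,"az":0},{"tx":0,"ty":0,"tz":0,"ax":0,"ay":0,"az":0}])

```text
t: 5.95
eef_pos: [0.5373, 0.0219, 0.2479]
orientation: [0.0, 0.057, 0.998, -0.001]
force: [0.5, -0.4, -3.1]
grip_width: 0.2
```

Run:
```python
from h import *
s=snap('wrist','w5'); st=robot.state(); print(st['t'],st['eef_pos'].round(4),st['orientation'].round(4),st['force'].round(2),st['wrist_torque'].round(2),st['grip_width'])
```

```text
6.0 [0.5375 0.0235 0.2479] [ 0.000e+00  5.600e-02  9.984e-01 -2.000e-04] [-0.69  1.91 -2.42] [ 0.05 -0.01  0.04] 0.20020166535904774
```

View pics/w5.png

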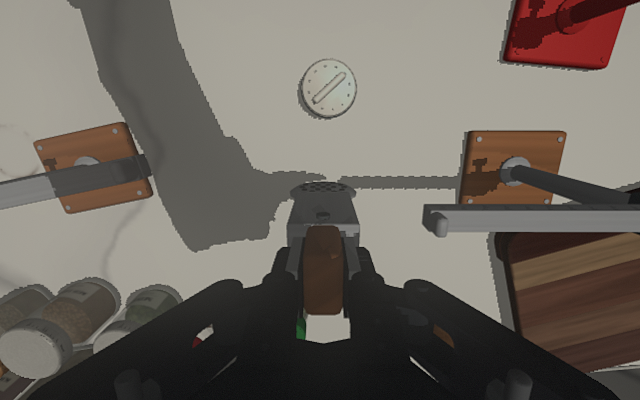

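The skimmer is clear of rail A, whose end shows at (428,220). Rail B's tip is in view at (145,165), so I'll measure it.

Run:
```python
from h import *
s=dict(np.load('pics/w5.npz')); W=pts(s); Z=W[...,2]
b=np.zeros_like(Z,bool); b[130:225,0:170]=1
P=W[b&(Z>.206)&(Z<.218)]; 
if len(P): print('stop',len(P),P.min(0).round(4),P.max(0).round(4),P.mean(0).round(4))
P=W[b&(Z>.2027)&(Z<.2055)]; print('clamp?',len(P),P.min(0).round(4) if len(P) else '')
X=[]
for y in np.arange(-.26,-.09,.01):
    P=W[b&(Z>.194)&(Z<.2035)&(abs(W[...,1]-y)<.003)]
    if len(P): print(y.round(3),len(P),P[:,0].min().round(4),P[:,0].max().round(4),np.median(P[:,2]).round(4)); X.append((y,(P[:,0].min()+P[:,0].max())/2))
X=np.array(X); print(np.polyfit(X[:,0],X[:,1],1))
s=dict(np.load('pics/w1.npz')); W=pts(s); Z=W[...,2]
m=(Z>.19)&(Z<.22)&(W[...,1]<-.0); P=W[m];print(len(P),P.min(0),P.max(0))
cv2.imwrite('pics/w5z.png',cv2.resize(dict(np.load('pics/w5.npz'))['pixels'][100:230,0:180,::-1],None,fx=4,fy=4,interpolation=cv2.INTER_CUBIC))
```

```text
stop 404 [ 0.4807 -0.1027  0.206 ] [ 0.4947 -0.0937  0.2148] [ 0.4874 -0.097   0.2115]
clamp? 65 [ 0.4809 -0.098   0.2027]
-0.19 101 0.4885 0.5043 0.1996
-0.18 209 0.4871 0.5035 0.1996
-0.17 211 0.4864 0.5025 0.1995
-0.16 211 0.4854 0.5015 0.1996
-0.15 216 0.4845 0.5006 0.1996
-0.14 213 0.4834 0.4999 0.1995
-0.13 217 0.4824 0.4988 0.1997
-0.12 220 0.4816 0.4978 0.1996
-0.11 73 0.4806 0.4969 0.1998
-0.1 27 0.4798 0.4959 0.1995
[-0.09463013  0.47835337]
900 [ 0.47983612 -0.14958269  0.19006696] [ 0.50047575 -0.09284097  0.21503898]
```

View pics/w5z.png

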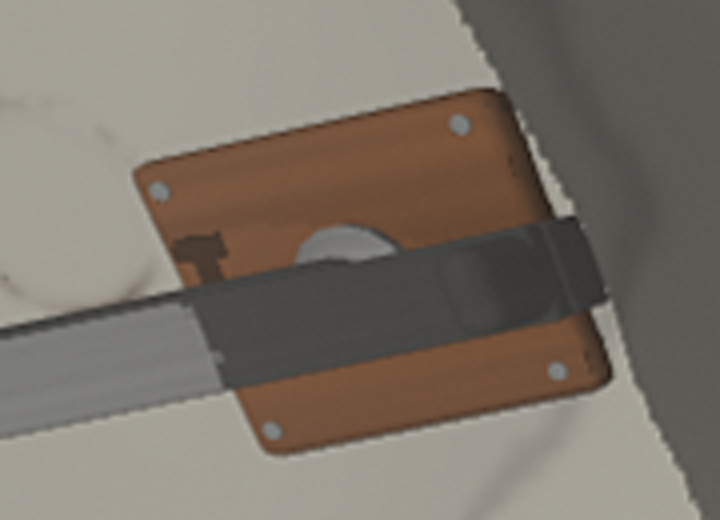

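carry_out(deltas=[{"tx":0,"ty":0,"tz":0,"ax":0,"ay":0,"az":-5.9},{"tx":0,"ty":0,"tz":0,"ax":0,"ay":0,"az":-5.95},{"tx":0.0153,"ty":-0.0057,"tz":0,"ax":0,"ay":0,"az":0},{"tx":0.0153,"ty":-0.0057,"tz":0,"ax":0,"ay":0,"az":0},{"tx":0.0153,"ty":-0.0057,"tz":0,"ax":0,"ay":0,"az":0},{"tx":0.0152,"ty":-0.0058,"tz":0,"ax":0,"ay":0,"az":0},{"tx":0,"ty":0,"tz":0,"ax":0,"ay":0,"az":0},{"tx":0,"ty":0,"tz":0,"ax":0,"ay":0,"az":0}])

```text
t: 6.8
eef_pos: [0.4795, -0.0032, 0.248]
orientation: [0.0, -0.049, 0.999, 0.0]
force: [0.1, 0.3, -2.3]
grip_width: 0.202
```

```bash
cat > m.py <<'E'
from h import *
import sys
s=snap('wrist',sys.argv[1]); st=robot.state(); print(st['t'],st['eef_pos'].round(4),st['orientation'].round(4),st['force'].round(2),st['wrist_torque'].round(2),st['grip_width'])
o=st['orientation']; print('heading',np.degrees(2*np.arctan2(o[2],o[1])), 'line x at y', .47835-.09463*st['eef_pos'][1])
W=pts(s); Z=W[...,2]
P=W[(Z>.206)&(Z<.218)&(W[...,0]<.52)&(W[...,1]<-.08)&(W[...,1]>-.115)]
if len(P): print('stop',len(P),P.min(0).round(4),P.max(0).round(4))
X=[]
for y in np.arange(-.26,-.1,.01):
    P=W[(Z>.194)&(Z<.2035)&(abs(W[...,1]-y)<.003)&(abs(W[...,0]-.495)<.03)]
    if len(P)>20: X.append((y,(P[:,0].min()+P[:,0].max())/2,P[:,0].max()-P[:,0].min()))
X=np.array(X); print(X.round(4)[::3],np.polyfit(X[:,0],X[:,1],1))
# roof plate / grip
P=W[(Z>.275)&(Z<.285)&(abs(W[...,:2]-st['eef_pos'][:2]).max(-1)<.03)]
E
python3 m.py w6
```

```text
6.85 [ 0.4796 -0.0031  0.2479] [ 3.000e-04 -4.880e-02  9.988e-01  1.000e-04] [ 0.62  0.92 -2.44] [-0.03  0.02  0.01] 0.20307186439450509
heading 185.5900522107265 line x at y 0.47864167555617637
stop 327 [ 0.4806 -0.1029  0.206 ] [ 0.4944 -0.0942  0.2157]
[[-0.22    0.4991  0.0168]
 [-0.19    0.4959  0.0165]
 [-0.16    0.4933  0.0166]
 [-0.13    0.4903  0.0162]] [-0.09527216  0.47789179]
```

View pics/w6.png

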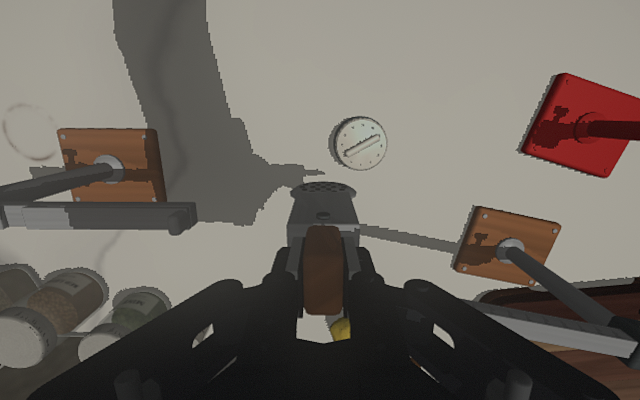

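carry_out(deltas=[{"tx":0.0012,"ty":-0.01,"tz":0,"ax":0,"ay":0,"az":0.1},{"tx":0,"ty":-0.014,"tz":0,"ax":0,"ay":0,"az":0},{"tx":0,"ty":-0.014,"tz":0,"ax":0,"ay":0,"az":0},{"tx":0,"ty":-0.014,"tz":0,"ax":0,"ay":0,"az":0},{"tx":0,"ty":-0.01,"tz":0,"ax":0,"ay":0,"az":0},{"tx":0,"ty":-0.006,"tz":0,"ax":0,"ay":0,"az":0},{"tx":0,"ty":0,"tz":0,"ax":0,"ay":0,"az":0},{"tx":0,"ty":0,"tz":0,"ax":0,"ay":0,"az":0}])

```text
t: 7.65
eef_pos: [0.4844, -0.071, 0.2477]
orientation: [-0.0, -0.048, 0.999, 0.0]
force: [0.2, -0.7, -2.2]
grip_width: 0.205
```

```bash
python3 m.py w7; python3 -c "
from h import *
s=dict(np.load('pics/w7.npz'));cv2.imwrite('pics/w7z.png',cv2.resize(s['pixels'][150:340,120:400,::-1],None,fx=2.8,fy=2.8,interpolation=cv2.INTER_CUBIC))"
```

```text
7.7 [ 0.4844 -0.0709  0.2477] [-1.000e-04 -4.790e-02  9.989e-01  1.000e-04] [ 0.2  -0.36 -2.44] [ 0.01 -0.02  0.09] 0.2017893092887692
heading 185.4942454129159 line x at y 0.4850566069313851
stop 374 [ 0.4716 -0.1028  0.2061] [ 0.494  -0.08    0.2179]
[[-0.26    0.5025  0.0294]
 [-0.23    0.4993  0.0157]
 [-0.2     0.4966  0.0162]
 [-0.17    0.494   0.0164]
 [-0.14    0.4913  0.0166]
 [-0.11    0.4885  0.0162]] [-0.09261397  0.47831268]
```

View pics/w7z.png

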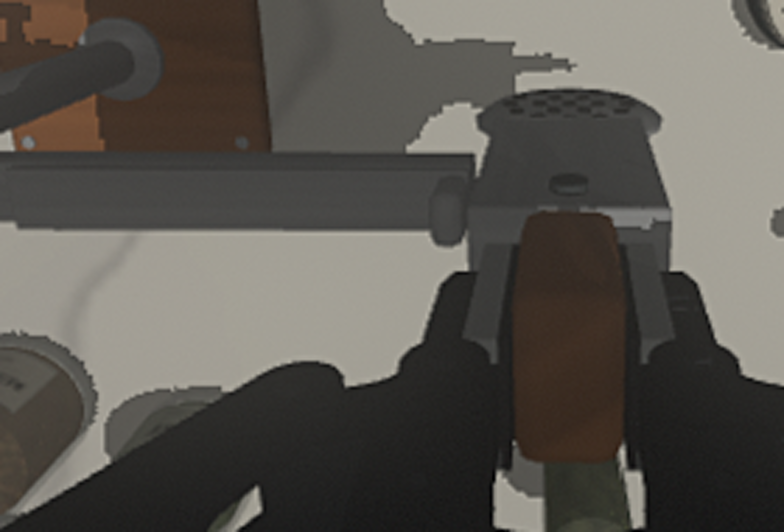

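```bash
python3 -c "
from h import *
s=dict(np.load('pics/w7.npz'));W=pts(s);Z=W[...,2]
P=W[(Z>.2375)&(Z<.2435)&(abs(W[...,1]+.071)<.022)&(abs(W[...,0]-.485)<.018)]
print(len(P),P.min(0),P.max(0),np.median(P[:,2]))
for y in np.arange(-.09,-.05,.004):
  Q=P[abs(P[:,1]-y)<.002]
  if len(Q): print(y.round(3),Q[:,0].min().round(4),Q[:,0].max().round(4),len(Q))
"
```

```text
764 [ 0.46907374 -0.09172348  0.23750401] [ 0.48632038 -0.05136421  0.24328877] 0.23981044432419688
-0.09 0.4723 0.4863 134
-0.086 0.4721 0.4806 106
-0.082 0.4717 0.4793 93
-0.078 0.4714 0.4733 27
-0.074 0.4711 0.4722 21
-0.07 0.4702 0.472 23
-0.066 0.4701 0.4724 26
-0.062 0.4698 0.4772 80
-0.058 0.4693 0.477 104
-0.054 0.4691 0.4829 136
```

Lateral fit is within 0.5 mm and the roller has about 9 mm of clearance over the stop, so I'll go on.

carry_out(deltas=[{"tx":0,"ty":-0.008,"tz":0,"ax":0,"ay":0,"az":0},{"tx":0,"ty":-0.012,"tz":0,"ax":0,"ay":0,"az":0},{"tx":0,"ty":-0.012,"tz":0,"ax":0,"ay":0,"az":0},{"tx":0,"ty":-0.012,"tz":0,"ax":0,"ay":0,"az":0},{"tx":0,"ty":-0.012,"tz":0,"ax":0,"ay":0,"az":0},{"tx":0,"ty":-0.012,"tz":0,"ax":0,"ay":0,"az":0},{"tx":0,"ty":-0.01,"tz":0,"ax":0,"ay":0,"az":0},{"tx":0,"ty":0,"tz":0,"ax":0,"ay":0,"az":0}])

```text
t: 8.5
eef_pos: [0.4917, -0.1506, 0.2477]
orientation: [-0.0, -0.047, 0.999, -0.0]
force: [-0.2, -0.0, -2.6]
grip_width: 0.201
```

```bash
python3 m.py w8; python3 -c "
from h import *
s=dict(np.load('pics/w8.npz'));cv2.imwrite('pics/w8z.png',cv2.resize(s['pixels'][150:340,120:400,::-1],None,fx=2.8,fy=2.8,interpolation=cv2.INTER_CUBIC))
W=pts(s);Z=W[...,2]
P=W[(Z>.2375)&(Z<.2435)&(abs(W[...,1]+.149)<.022)&(abs(W[...,0]-.492)<.018)]
for y in np.arange(-.168,-.13,.008):
  Q=P[abs(P[:,1]-y)<.002]
  if len(Q): print(y.round(3),Q[:,0].min().round(4),len(Q))
"
```

```text
8.55 [ 0.4918 -0.1496  0.2477] [-1.000e-04 -4.710e-02  9.989e-01 -0.000e+00] [ 0.28  0.72 -3.51] [ 0.04 -0.08  0.01] 0.2024466193173301
heading 185.3954348872975 line x at y 0.49250802789886633
stop 286 [ 0.4802 -0.1034  0.206 ] [ 0.4941 -0.0953  0.2151]
[[-0.26    0.5027  0.0288]
 [-0.23    0.4996  0.0163]
 [-0.2     0.4967  0.0162]
 [-0.17    0.4836  0.0075]
 [-0.14    0.4774  0.0011]
 [-0.11    0.4883  0.0163]] [-0.15489837  0.4629576 ]
-0.168 0.4796 147
-0.16 0.4792 62
-0.152 0.478 19
-0.144 0.4776 38
-0.136 0.4767 107
```

View pics/w8.png

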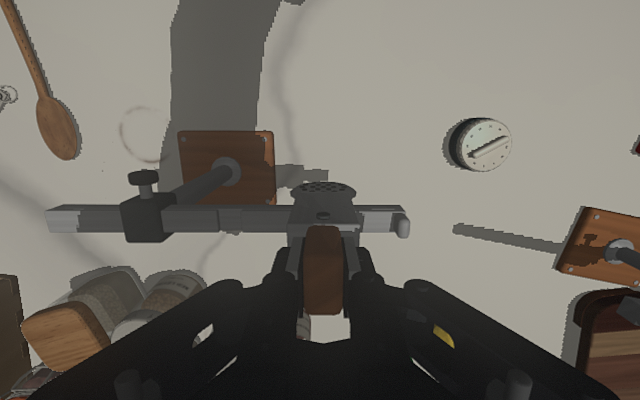

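The skimmer is on rail B past the stop (the stop is at (403,226)), and the notch shows at (230,218). I'll locate the notch, then lower.

```bash
python3 -c "
from h import *
s=dict(np.load('pics/w8.npz'));W=pts(s);Z=W[...,2]
for y in np.arange(-.245,-.17,.002):
  Q=W[(abs(W[...,1]-y)<.001)&(abs(W[...,0]-(.4783-.0935*y))<.006)&(Z>.18)&(Z<.21)]
  if len(Q): print(y.round(3),np.median(Q[:,2]).round(4),len(Q))
cv2.imwrite('pics/w8z.png',cv2.resize(s['pixels'][180:260,110:310,::-1],None,fx=4,fy=4,interpolation=cv2.INTER_CUBIC))
"
```

```text
-0.245 0.1997 51
-0.243 0.1998 46
-0.241 0.1997 51
-0.239 0.1997 47
-0.237 0.1997 50
-0.235 0.1997 48
-0.233 0.1997 52
-0.231 0.1996 44
-0.229 0.1997 51
-0.227 0.1997 45
-0.225 0.1998 50
-0.223 0.1988 80
-0.221 0.1949 56
-0.219 0.1949 47
-0.217 0.1946 45
-0.215 0.1948 47
-0.213 0.1948 43
-0.211 0.1949 45
-0.209 0.1947 46
-0.207 0.1954 13
-0.205 0.1998 49
-0.203 0.1997 51
-0.201 0.1997 49
-0.199 0.1998 48
-0.197 0.1999 47
-0.195 0.1997 50
-0.193 0.1997 48
-0.191 0.1995 51
-0.189 0.1998 44
-0.187 0.1997 50
-0.185 0.1997 45
-0.183 0.1996 49
-0.181 0.1999 47
-0.179 0.1998 50
-0.177 0.1998 49
-0.175 0.1995 31
-0.173 0.2003 4
```

carry_out(deltas=[{"tx":-0.0003,"ty":0,"tz":0.004,"ax":0,"ay":0,"az":0},{"tx":0,"ty":0,"tz":0.004,"ax":0,"ay":0,"az":0},{"tx":0,"ty":0,"tz":0.004,"ax":0,"ay":0,"az":0},{"tx":0,"ty":0,"tz":0.004,"ax":0,"ay":0,"az":0},{"tx":0,"ty":0,"tz":0.003,"ax":0,"ay":0,"az":0},{"tx":0,"ty":0,"tz":0.002,"ax":0,"ay":0,"az":0},{"tx":0,"ty":0,"tz":0,"ax":0,"ay":0,"az":0},{"tx":0,"ty":0,"tz":0,"ax":0,"ay":0,"az":0}])

```text
t: 9.35
eef_pos: [0.4922, -0.1491, 0.2269]
orientation: [0.0, -0.048, 0.999, -0.0]
force: [0.1, 0.2, -2.0]
grip_width: 0.204
```

View pics/w8z.png

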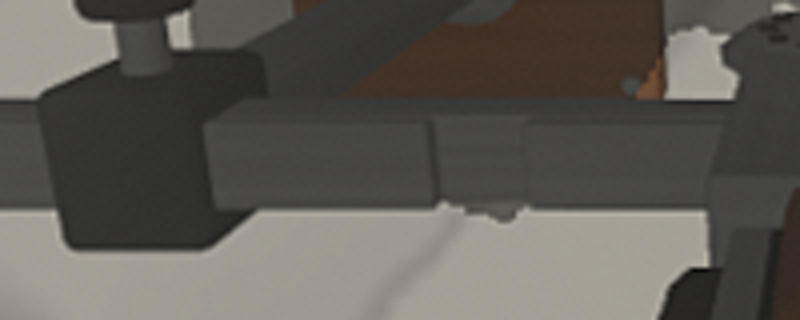

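The notch spans y −0.2065 to −0.2225, so its centre is at −0.2145. I'll lower gently to contact.

carry_out(deltas=[{"tx":0,"ty":0,"tz":0.001,"ax":0,"ay":0,"az":0},{"tx":0,"ty":0,"tz":0.0005,"ax":0,"ay":0,"az":0},{"tx":0,"ty":0,"tz":0.0005,"ax":0,"ay":0,"az":0},{"tx":0,"ty":0,"tz":0.0003,"ax":0,"ay":0,"az":0},{"tx":0,"ty":0,"tz":0,"ax":0,"ay":0,"az":0},{"tx":0,"ty":0,"tz":0,"ax":0,"ay":0,"az":0},{"tx":0,"ty":0,"tz":0,"ax":0,"ay":0,"az":0},{"tx":0,"ty":0,"tz":0,"ax":0,"ay":0,"az":0}])

```text
t: 10.15
eef_pos: [0.4921, -0.149, 0.2245]
orientation: [-0.0, -0.048, 0.999, -0.0]
force: [-0.1, 0.3, -3.0]
grip_width: 0.201
```

carry_out(deltas=[{"tx":0,"ty":0,"tz":0.0005,"ax":0,"ay":0,"az":0},{"tx":0,"ty":0,"tz":0.0005,"ax":0,"ay":0,"az":0},{"tx":0,"ty":0,"tz":0,"ax":0,"ay":0,"az":0},{"tx":0,"ty":0,"tz":0,"ax":0,"ay":0,"az":0},{"tx":0,"ty":0,"tz":0,"ax":0,"ay":0,"az":0},{"tx":0,"ty":0,"tz":0,"ax":0,"ay":0,"az":0},{"tx":0,"ty":0,"tz":0,"ax":0,"ay":0,"az":0},{"tx":0,"ty":0,"tz":0,"ax":0,"ay":0,"az":0}])

```text
t: 10.95
eef_pos: [0.4923, -0.1491, 0.2242]
orientation: [0.0, -0.048, 0.999, -0.0]
force: [-4.2, 1.1, 11.8]
grip_width: 0.197
```

Contact made. I'll open the jaws to a loose 2 mm per side so the skimmer hangs on its roller.

carry_out(deltas=[{"tx":0,"ty":0,"tz":0,"ax":0,"ay":0,"az":0},{"tx":0,"ty":0,"tz":0,"ax":0,"ay":0,"az":0},{"tx":0,"ty":0,"tz":0,"ax":0,"ay":0,"az":0},{"tx":0,"ty":0,"tz":0,"ax":0,"ay":0,"az":0},{"tx":0,"ty":0,"tz":0,"ax":0,"ay":0,"az":0},{"tx":0,"ty":0,"tz":0,"ax":0,"ay":0,"az":0},{"tx":0,"ty":0,"tz":0,"ax":0,"ay":0,"az":0},{"tx":0,"ty":0,"tz":0,"ax":0,"ay":0,"az":0}], jaw=0.022, grip_force=20)

```text
t: 11.75
eef_pos: [0.4921, -0.149, 0.2235]
orientation: [0.0, -0.048, 0.999, -0.0]
force: [-0.6, 0.5, 0.9]
grip_width: 0.26
```

```bash
python3 m.py w9|head -2; python3 -c "
from h import *
s=dict(np.load('pics/w9.npz'));cv2.imwrite('pics/w9z.png',cv2.resize(s['pixels'][150:340,180:460,::-1],None,fx=2.8,fy=2.8,interpolation=cv2.INTER_CUBIC))"
```

```text
11.8 [ 0.4921 -0.149   0.2235] [ 0.     -0.0476  0.9989 -0.    ] [-0.98  0.24  0.08] [-0.05 -0.02  0.04] 0.2583894666772207
heading 185.45841895915828 line x at y 0.4924544117709239
```

View pics/w9z.png

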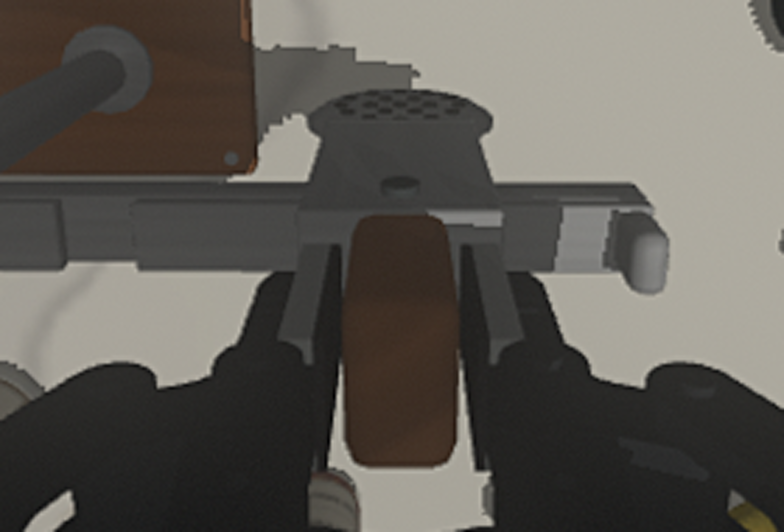

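The skimmer hangs freely between the loosened pads. I'll roll it toward the notch.

carry_out(deltas=[{"tx":0,"ty":-0.004,"tz":0,"ax":0,"ay":0,"az":0},{"tx":0,"ty":-0.007,"tz":0,"ax":0,"ay":0,"az":0},{"tx":0,"ty":-0.007,"tz":0,"ax":0,"ay":0,"az":0},{"tx":0,"ty":-0.007,"tz":0,"ax":0,"ay":0,"az":0},{"tx":0,"ty":-0.007,"tz":0,"ax":0,"ay":0,"az":0},{"tx":0,"ty":-0.007,"tz":0,"ax":0,"ay":0,"az":0},{"tx":0,"ty":-0.007,"tz":0,"ax":0,"ay":0,"az":0},{"tx":0,"ty":-0.004,"tz":0,"ax":0,"ay":0,"az":0}])

```text
t: 12.6
eef_pos: [0.4969, -0.1997, 0.2235]
orientation: [-0.0, -0.047, 0.999, -0.0]
force: [-0.3, -0.3, -0.3]
grip_width: 0.26
```

carry_out(deltas=[{"tx":0,"ty":-0.002,"tz":0,"ax":0,"ay":0,"az":0},{"tx":0,"ty":-0.0015,"tz":0,"ax":0,"ay":0,"az":0},{"tx":0,"ty":-0.0015,"tz":0,"ax":0,"ay":0,"az":0},{"tx":0,"ty":-0.0015,"tz":0,"ax":0,"ay":0,"az":0},{"tx":0,"ty":-0.0015,"tz":0,"ax":0,"ay":0,"az":0},{"tx":0,"ty":-0.0015,"tz":0,"ax":0,"ay":0,"az":0},{"tx":0,"ty":-0.0005,"tz":0,"ax":0,"ay":0,"az":0},{"tx":0,"ty":0,"tz":0,"ax":0,"ay":0,"az":0}])

```text
t: 13.4
eef_pos: [0.4978, -0.2089, 0.2235]
orientation: [-0.0, -0.048, 0.999, -0.0]
force: [-0.8, 0.5, -0.1]
grip_width: 0.256
```

```bash
cat > r.py <<'E'
from h import *
import sys
n=sys.argv[1]
s=snap('wrist',n); st=robot.state(); e=st['eef_pos']; print(st['t'],e.round(4),st['force'].round(2),st['wrist_torque'].round(2),st['grip_width'])
W=pts(s);Z=W[...,2]
P=W[(Z>.205)&(Z<.222)&(abs(W[...,1]-e[1])<.03)&(W[...,0]<.4783-.0935*W[...,1])&(W[...,0]>.4783-.0935*W[...,1]-.0135)]
z=np.median(P[:,2]); Q=P[abs(P[:,2]-z)<.002]
print('roof z',z,len(Q),'y',Q[:,1].min(),Q[:,1].max(),'mid',(Q[:,1].min()+Q[:,1].max())/2)
cv2.imwrite(f'pics/{n}z.png',cv2.resize(s['pixels'][150:340,180:460,::-1],None,fx=2.8,fy=2.8,interpolation=cv2.INTER_CUBIC))
E
python3 r.py w10
```

```text
13.45 [ 0.4978 -0.2088  0.2235] [-0.03  0.72 -0.37] [ 0.07  0.01 -0.02] 0.2612708274328593
roof z 0.2152730611035154 543 y -0.22686778421863457 -0.18626988498354707 mid -0.20656883460109082
```

View pics/w10z.png

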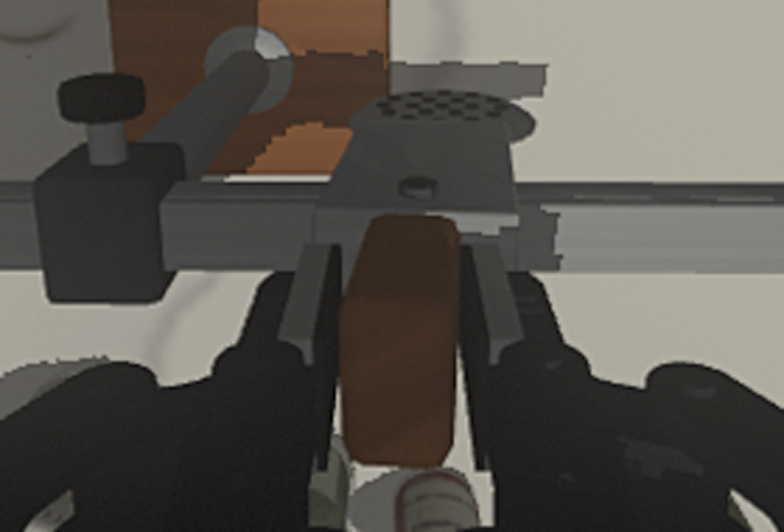

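The trailing pad is pushing and the skimmer has a small tilt, about to enter the notch. Continuing in sub-millimetre rows.

carry_out(deltas=[{"tx":0,"ty":-0.0008,"tz":0,"ax":0,"ay":0,"az":0},{"tx":0,"ty":-0.0008,"tz":0,"ax":0,"ay":0,"az":0},{"tx":0,"ty":-0.0008,"tz":0,"ax":0,"ay":0,"az":0},{"tx":0,"ty":-0.0008,"tz":0,"ax":0,"ay":0,"az":0},{"tx":0,"ty":-0.0008,"tz":0,"ax":0,"ay":0,"az":0},{"tx":0,"ty":0,"tz":0,"ax":0,"ay":0,"az":0},{"tx":0,"ty":0,"tz":0,"ax":0,"ay":0,"az":0},{"tx":0,"ty":0,"tz":0,"ax":0,"ay":0,"az":0}])

```text
t: 14.25
eef_pos: [0.4982, -0.2127, 0.2235]
orientation: [-0.0, -0.048, 0.999, -0.0]
force: [0.6, 0.4, 0.8]
grip_width: 0.258
```

```bash
python3 r.py w11
```

```text
14.3 [ 0.4982 -0.2127  0.2235] [-0.12 -0.07 -0.77] [ 0.04 -0.01 -0.02] 0.25758900157291076
roof z 0.21139535509891821 788 y -0.23453757945709675 -0.19475233557842267 mid -0.2146449575177597
```

View pics/w11z.png

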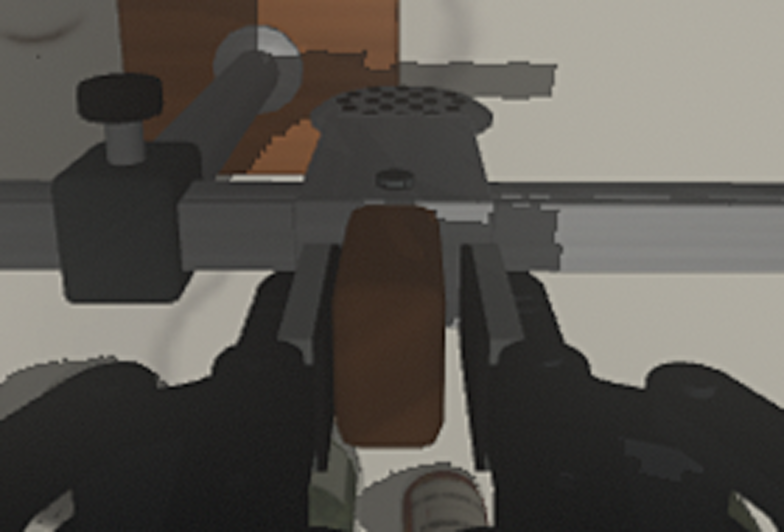

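It dropped: the roof is about 4–5 mm lower and the skimmer's centre is at y −0.2146, on the notch centre. I'll centre the jaws, open them and withdraw upward.

carry_out(deltas=[{"tx":0,"ty":-0.001,"tz":0,"ax":0,"ay":0,"az":0},{"tx":0,"ty":-0.0009,"tz":0,"ax":0,"ay":0,"az":0},{"tx":0,"ty":0,"tz":0,"ax":0,"ay":0,"az":0},{"tx":0,"ty":0,"tz":0,"ax":0,"ay":0,"az":0},{"tx":0,"ty":0,"tz":0,"ax":0,"ay":0,"az":0},{"tx":0,"ty":0,"tz":0,"ax":0,"ay":0,"az":0},{"tx":0,"ty":0,"tz":0,"ax":0,"ay":0,"az":0},{"tx":0,"ty":0,"tz":0,"ax":0,"ay":0,"az":0}])

```text
t: 15.1
eef_pos: [0.4984, -0.2146, 0.2235]
orientation: [0.0, -0.048, 0.999, -0.0]
force: [0.8, -0.1, -0.2]
grip_width: 0.254
```

carry_out(deltas=[{"tx":0,"ty":0,"tz":0,"ax":0,"ay":0,"az":0},{"tx":0,"ty":0,"tz":0,"ax":0,"ay":0,"az":0},{"tx":0,"ty":0,"tz":0,"ax":0,"ay":0,"az":0},{"tx":0,"ty":0,"tz":0,"ax":0,"ay":0,"az":0},{"tx":0,"ty":0,"tz":0,"ax":0,"ay":0,"az":0},{"tx":0,"ty":0,"tz":0,"ax":0,"ay":0,"az":0},{"tx":0,"ty":0,"tz":0,"ax":0,"ay":0,"az":0},{"tx":0,"ty":0,"tz":0,"ax":0,"ay":0,"az":0}], jaw=0.06)

```text
t: 15.9
eef_pos: [0.4984, -0.2146, 0.2235]
orientation: [-0.0, -0.048, 0.999, 0.0]
force: [-0.3, 0.2, 0.3]
grip_width: 0.702
```

```bash
python3 r.py w12
```

```text
15.95 [ 0.4984 -0.2146  0.2235] [ 0.27 -0.01 -0.24] [-0.05 -0.02  0.  ] 0.6995724149390659
roof z 0.2114496701045782 953 y -0.23471250969506363 -0.1940342595557235 mid -0.21437338462539357
```

View pics/w12z.png

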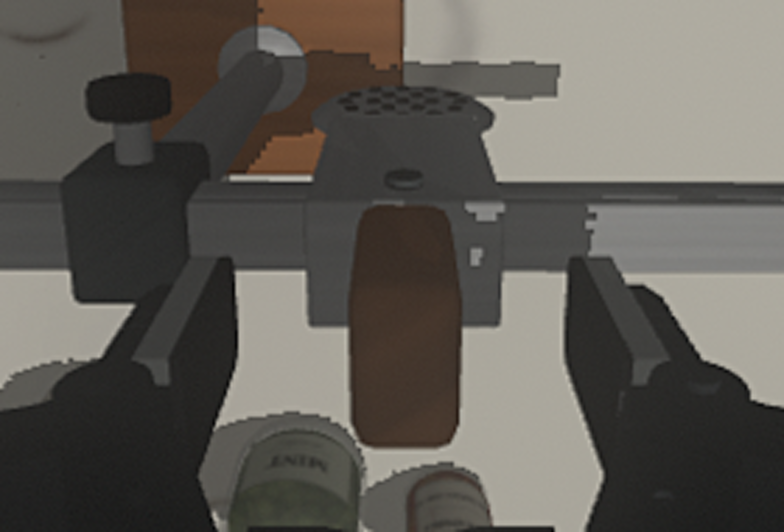

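The skimmer stands upright and free in the notch. Now I'll withdraw upward and check.

carry_out(deltas=[{"tx":0,"ty":0,"tz":-0.01,"ax":0,"ay":0,"az":0},{"tx":0,"ty":0,"tz":-0.02,"ax":0,"ay":0,"az":0},{"tx":0,"ty":0,"tz":-0.02,"ax":0,"ay":0,"az":0},{"tx":0,"ty":0,"tz":-0.03,"ax":0,"ay":0,"az":0},{"tx":0,"ty":0,"tz":-0.03,"ax":0,"ay":0,"az":0},{"tx":0,"ty":0,"tz":-0.02,"ax":0,"ay":0,"az":0},{"tx":0,"ty":0,"tz":0,"ax":0,"ay":0,"az":0},{"tx":0,"ty":0,"tz":0,"ax":0,"ay":0,"az":0}])

```text
t: 16.75
eef_pos: [0.4983, -0.2146, 0.3539]
orientation: [0.0, -0.048, 0.999, -0.0]
force: [1.0, -0.5, -0.5]
grip_width: 0.703
```

carry_out(deltas=[{"tx":0,"ty":0,"tz":0,"ax":0,"ay":0,"az":0},{"tx":0,"ty":0,"tz":0,"ax":0,"ay":0,"az":0},{"tx":0,"ty":0,"tz":0,"ax":0,"ay":0,"az":0},{"tx":0,"ty":0,"tz":0,"ax":0,"ay":0,"az":0},{"tx":0,"ty":0,"tz":0,"ax":0,"ay":0,"az":0},{"tx":0,"ty":0,"tz":0,"ax":0,"ay":0,"az":0},{"tx":0,"ty":0,"tz":0,"ax":0,"ay":0,"az":0},{"tx":0,"ty":0,"tz":0,"ax":0,"ay":0,"az":0}])

```text
t: 17.55
eef_pos: [0.4984, -0.2146, 0.3535]
orientation: [-0.0, -0.048, 0.999, -0.0]
force: [-0.1, -0.4, -0.8]
grip_width: 0.705
```

```bash
python3 r.py w13; python3 r.py w14; python3 -c "
from h import *
s=snap('scene','s14');cv2.imwrite('pics/s14z.png',cv2.resize(s['pixels'][150:400,240:500,::-1],None,fx=2.4,fy=2.4,interpolation=cv2.INTER_CUBIC))
W=pts(dict(np.load('pics/w14.npz')));Z=W[...,2]
P=W[(Z>.235)&(Z<.26)&(abs(W[...,1]+.2145)<.03)&(abs(W[...,0]-.4985)<.03)];print('grip',P.min(0),P.max(0))"
```

```text
17.6 [ 0.4984 -0.2146  0.3535] [-1.1 -0.5  0.6] [ 0.03 -0.01 -0.02] 0.7014685472756357
roof z 0.21157223560270508 291 y -0.23456013555853117 -0.19446208624954764 mid -0.2145111109040394
17.65 [ 0.4984 -0.2146  0.3535] [ 0.18 -1.03  0.22] [-0.05 -0.03 -0.01] 0.6977206212494503
roof z 0.21154651793443785 289 y -0.23462146066250544 -0.19447502908353242 mid -0.21454824487301893
grip [ 0.48406162 -0.22360315  0.23523815] [ 0.51383339 -0.203975    0.25410341]
```

View pics/s14z.png

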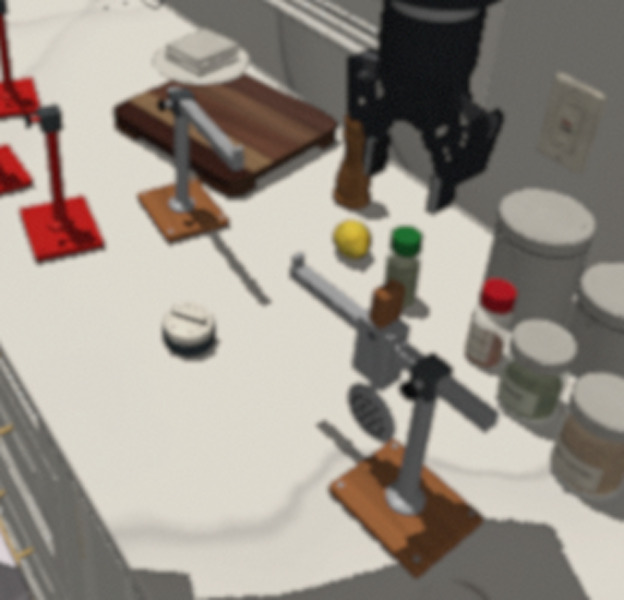

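View pics/w14.png

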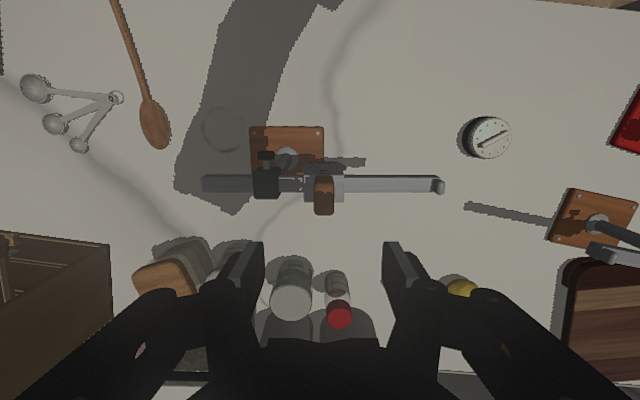

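The skimmer hangs upright and still in B's notch. In the scene crop it is at (380,340), and the lemon, timer and shaker look unmoved. Handing in.

```bash
python3 -c "
from bench import robot
print(robot.close_job())"
```

```text
the job is handed in; nothing more can be done
None
```

The skimmer now hangs upright and still in the notch of stand B's rail. I handed the job in at about 17.7 s of the 45 s allowed.

- **Off rail A:** I pinched the wooden grip along the rail, lifted the skimmer about 23 mm, took it over the stop and turned it about 12° to line up with rail B.
- **Onto rail B:** I threaded it over that rail's stop within about 0.5 mm sideways and lowered it until its roller touched the rail. That touch peaked at about 12 N at the wrist.
- **Into the notch:** I loosened the jaws and rolled it along until it dropped, then opened fully and withdrew 130 mm upward.

**Last checks:**
- The runner's roof is centred at y = −0.2145, matching the notch centre I measured.
- The roof is about 5 mm lower than on the plain rail, and the grip top is about 5 mm lower than at the start.
- Two wrist pictures after withdrawal gave the same skimmer position, and the gripper was touching nothing.
- The lemon, timer and shaker looked unmoved in the last pictures. I checked them only by eye.
- I never felt the 3 N catch. The skimmer fell into the notch freely, and I judged it from the measured drop and position without pushing against it.

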